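# Set the gas fire's regulator, lock it and spark the igniter

## Task

Get the gas fire ready and light it: on the control box, swing the regulator's pointer round until it lines up with the broad mark, without running past the mark, and then slide the steel lock fully home over the pointer. After that pull the sprung igniter lever towards the front of the box through its whole stroke and ease it back slowly, over about two seconds, never letting it snap back. Leave the vase, the mug and the book where they are.

Things in the scene. Friction and masses are not known exactly. Their poses are not given: they have to be found in the camera images.
- valve_box: Dark steel control box fixed on the table, 200 (x) by 370 (y) by 60 mm high, spanning x -100 to 100, y -170 to 200. Origin: on the table, straight below the regulator's axis. x points away from its front, y from the igniter lever to the lock. On top: an aluminium dial, radius 98, with seven thin graduations and one broad black mark at its +y side; the lock beyond the mark.
- regulator (a joint): Angle of the regulator (rad) about the vertical through the box's origin: 0 = pointer on the broad mark (box's +y); positive = turned anticlockwise seen from above, towards the box's front (-x), where it starts (0.6 to 1.3). Range -0.5 to 1.4. Stiff (0.12 N m), stays where left.
- pointer_tip (a point): Point in the regulator's pointer, 85 mm from its axis, 20 mm above the box's top. The regulator is a black knob (hub radius 24, top 38 mm above the box) with a pointer bar 12 wide that reaches 88 mm from the axis, 8 to 30 mm above the box's top, with a white line along it.
- mark (a point): Where pointer_tip lies when the pointer is on the mark: above the broad black mark, 85 mm from the axis along the box's +y, 20 mm above the box's top.
- lock (a joint): Travel of the lock (m): 0 = fully open (starts 0 to 0.008), 0.055 = fully home against its stop. It slides along the box's -y, towards the regulator's axis, drag about 2.5 N. Fully open it lies 108 to 158 mm from the axis. It runs against the pointer if that is much off the mark.
- lock_ridge (a point): Centre of the lock's upright ridge: 44 wide (x), 8 thick (y), 37 to 59 mm above the box's top. The lock is an upside-down steel channel, 44 wide (x), 50 long (y), 3 to 39 mm above the box's top, inner gap 28 mm, open at both ends; home, it straddles the pointer's end. Its outer (+y) end, 4 mm beyond this point, can be pushed too.
- igniter (a joint): Angle of the sprung igniter lever (rad): 0 = upright, at rest; grows as its top is pulled towards the box's front (-x); stop at 0.75. Spring 0.25 to 0.63 N m. Hinge axis along the box's y, 30 mm below the box's top, at x 0, y -125 mm in the box's frame. Steel stem 8 thick (x), 14 wide (y), black crossbar on top.
- igniter_bar (a point): Centre of the igniter's crossbar, 77 mm from its hinge axis (47 mm above the box's top at rest). The crossbar lies along the box's y, 66 mm long, 14 mm thick.
- vase: Bystander: squat closed blue-green ceramic vase, widest diameter 116, 105 high; origin at its foot. Leave alone.
- mug: Bystander: white mug, diameter 80, 90 high; origin at its foot. Leave alone.
- book: Bystander: lying book, 200 by 130, 30 thick; origin under its centre. Leave alone.

How it is judged:
By the outcome, as a careful person would: the job done as asked, in the order asked, and still so for the second after the job is handed in, with the robot touching nothing.
It also fails if it takes over 64 s, if anything falls off the work surface, if the arm or the gripper's body presses on something with over 40 N, if the wrist force passes 120 N, or if a joint passes its speed limit or range.

## Robot

A 7-joint arm with a two-finger parallel gripper is mounted at the origin on the work surface. World frame = base frame: x ahead of the robot, y to its left, z up, the work surface at z = 0. Lengths are in m, angles in rad, forces in N, time in s.
With the tool pointing down it reaches from about 0.4 to 0.85 m from the base axis. Payload 10.4 kg.
Tool frame: the origin (TCP) lies midway between the tips of the shut fingers; the grasp point (between the pads) lies 19 mm behind it (r.tcp_to_grasp is the distance from the TCP to the grasp point, in m); z points along the fingers, y is the line along which they close (so a half turn about z gives the same grasp; the last joint's range is limited). The gripper opens to 87 mm and grips with 3 to 60 N. Pads are 19 mm wide; open, the fingers measure 117 mm over their backs; the gripper's body (75 mm by 190 mm) begins 51 mm behind the grasp point.
Start: joints at [-1.174, 0.332, -0.065, 1.46, 0.022, 1.35, -0.088], TCP at [0.255, 0.571, 0.185] pointing down, gripper open.
Joint ranges: [-2.6, 2.6], [-0.5, 2.12], [-1.47, 1.34], [0.16, 2.42], [-1.27, 4.41], [0.06, 2.06], [-2.6, 2.6]. Speed limits (rad/s): [2.22, 2.22, 2.79, 2.79, 3.14, 3.14, 3.14].

## Interface

Orientations are given as a unit quaternion [x, y, z, w].
In Python, from workcell import r gives the robot as it stands.
- The arm moves only by the tool move_arm, never from a script. Its argument "targets" is one flat list of numbers, 5 for each row, row after row: the shift along the tool's x, y, z in m, then the turn about the tool's z in rad, then the closure, from 0 (fully open) to 1 (shut). In form: [x, y, z, twist, jaw, x, y, z, twist, jaw, ...]. A call has 1 to 20 rows; each row is the pose to reach, as a shift and turn from the pose commanded when the call began, along the tool's axes at that moment; what a row does not reach only later rows make up. A row lasts 1/10 s, in which the tool goes at most 50 mm and 8.59 degrees, less where a joint would pass 70% of its speed; a pose out of reach is approached as far as the arm can. A call with a gripper value outside its range is refused whole. The fingers move at their own pace and stop on an object; the grip force is fixed at half the most. Time passes only in rows, so rows that repeat a pose let the fingers close. It gives the time, the measured TCP pose, the force, the opening and the grip force at its end, in the units of the state.
- r.state(): the state, without advancing time (a new reading comes with each control period).
- r.snapshot(name): name is "scene" or "side" or "wrist"; returns the picture (420x560x3 uint8, red, green, blue); there is no depth.
- r.camera_params(name): a dict with "mtx" (3x3 intrinsics, pixels), "extrinsics" (4x4, takes a point from camera to world coordinates); the wrist camera has in their place "hand_eye" (4x4, takes a point from camera to tool coordinates, whose origin is the TCP and whose axes are the flange's). Camera axes: x right, y up, looking along -z (the intrinsics and any distortion apply to the point x, -y, -z); pixel columns grow to the right and rows downward; lengths in m; the calibration is good to about 2 mm. The wrist camera is an equidistant fisheye: a pixel r from the principal point sees the ray r / f radians off the axis. A picture is of the moment at which its call begins: read the wrist's pose just before it. camera_params takes no time and is no camera call.
- r.close_job(): hands the job in; it is judged then, once.
The state is a dict: "time_s": time; "joints": joint angles; "qvel": joint speeds; "tau": joint torques, N m; "ee_pos": TCP position; "tool_rot": TCP orientation; "ft_force": force on the tool from outside, world axes, zero at the start; "torque": the same for the moment, N m; "opening": finger opening in m; "grip_force": force on a finger pad.
Only numpy, scipy, OpenCV 4.12 (cv2) and the standard library are available. Lean on these libraries where they do the work, as an engineer would, in place of code of your own. Each camera call takes 0.05 s, during which the arm holds its last target. There are 200 camera calls.

## Working session

There is one attempt and no reset: what is moved stays moved. The work goes in short steps, Python scripts to look and compute and a tool call to move; the robot and the scene stay as the last step left them, time stands still between calls to the robot, and variables do not carry over. Pictures are saved under pics/ and viewed, at most 10 in all, crops included, and the job is handed in when it is done.

Besides the shell and the picture viewer there is one more tool, called after "Request:" by a JSON object that holds its "name" and its "arguments", one argument or row to a line. move_arm: Moves the arm, as the interface text tells. Its arguments: {"type":"object","properties":{"targets":{"type":"array","items":{"type":"number"}}},"required":["targets"]}

```bash
ls; mkdir -p pics; python3 - <<'E'
from workcell import r
import cv2
s=r.state();print(s)
for n in("scene","side"):
    cv2.imwrite(f"pics/{n}0.png",cv2.cvtColor(r.snapshot(n),cv2.COLOR_RGB2BGR));print(n,r.camera_params(n))
print(r.camera_params("wrist"))
E
```

```text
pics
{'time_s': 0.0, 'joints': array([-1.17353888,  0.33288027, -0.06473121,  1.46096697,  0.0216154 ,
        1.34990732, -0.08849595]), 'qvel': array([-1.20008640e-05,  1.86828176e-03,  1.49108581e-03, -7.88119441e-05,
       -2.00668052e-03, -2.73224884e-04,  1.71090139e-03]), 'tau': array([-5.67999723e-04, -6.23276424e+01,  2.41984375e-02, -3.89878428e+01,
       -6.12617657e-02,  4.04244557e-02,  1.93969368e-04]), 'ee_pos': array([0.25457862, 0.57029963, 0.18393658]), 'tool_rot': array([ 2.08361538e-01,  9.78051600e-01, -7.23466845e-04, -1.16286286e-04]), 'ft_force': array([ 0.71691951, -0.11204361,  0.27205195]), 'torque': array([ 0.01236405, -0.04177444, -0.00976273]), 'grip_force': 0.0, 'opening': 0.08668083884548507}
scene {'mtx': array([[387.78625477,   0.        , 280.45015568],
       [  0.        , 387.78625477, 215.42702856],
       [  0.        ,   0.        ,   1.        ]]), 'extrinsics': array([[ 0.81353357, -0.49402286,  0.30676463,  0.82285191],
       [ 0.58144846,  0.69920189, -0.41597404, -0.39372629],
       [-0.00898972,  0.51677667,  0.85607304,  0.92919205]
[... 309 characters left out ...]
      [-0.4619256 ,  0.67353528, -0.57703983, -0.64946025],
       [-0.01406333,  0.6449678 ,  0.76408033,  0.98402405],
       [ 0.        ,  0.        ,  0.        ,  1.        ]])}
{'mtx': array([[325.1922621 ,   0.        , 281.17342691],
       [  0.        , 325.1922621 , 205.87248182],
       [  0.        ,   0.        ,   1.        ]]), 'hand_eye': array([[-2.16679718e-04,  9.59215925e-01,  2.82674304e-01,
         7.73584142e-02],
       [ 9.99999781e-01,  3.08565498e-05,  6.61827317e-04,
        -4.03086612e-04],
       [ 6.26112948e-04,  2.82674386e-01, -9.59215721e-01,
        -2.01002320e-01],
       [ 0.00000000e+00,  0.00000000e+00,  0.00000000e+00,
         1.00000000e+00]])}
```

View pics/scene0.png

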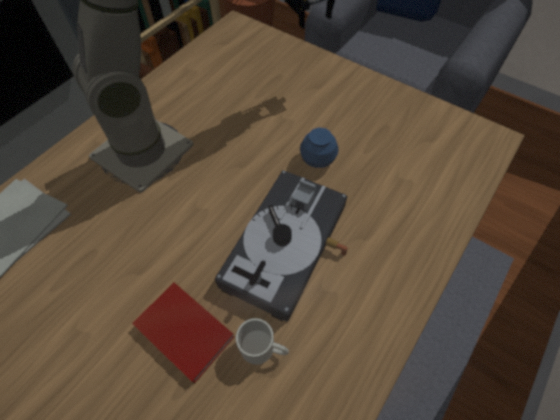

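View pics/side0.png

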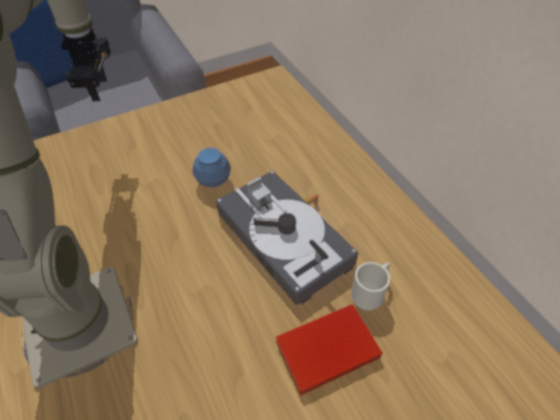

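The scene view shows the box around (283,240), with the vase beside its lock end, and the mug and book beyond its igniter end. I'll enlarge both views of it.

```bash
python3 - <<'E'
import cv2,numpy as np
a=cv2.imread("pics/scene0.png")[165:320,210:355]
b=cv2.imread("pics/side0.png")[165:310,210:365]
f=lambda m:cv2.convertScaleAbs(cv2.resize(m,(400,int(m.shape[0]*400/m.shape[1])),interpolation=cv2.INTER_CUBIC),alpha=1.5)
A,B=f(a),f(b);print(A.shape,B.shape)
h=max(len(A),len(B));c=np.zeros((h,800,3),np.uint8);c[:len(A),:400]=A;c[:len(B),400:]=B
cv2.imwrite("pics/crop.png",c)
E
```

```text
(427, 400, 3) (374, 400, 3)
```

View pics/crop.png

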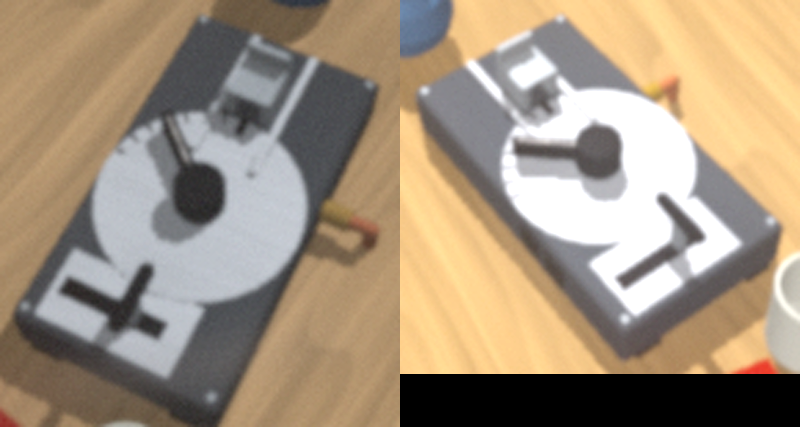

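Screws, left crop (scene): (203,20), (370,87), (24,307), (211,397). Right crop (side): (560,20), (424,91), (770,222), (625,319). The pointer tip is at about (168,115) in the left crop and (518,147) in the right. I'll fit the pose from these.

```bash
cat >h.py <<'E'
import numpy as np
from scipy.optimize import least_squares
from scipy.spatial.transform import Rotation as R
def proj(c,P):
    E=np.array(c["extrinsics"]);p=(np.atleast_2d(P)-E[:3,3])@E[:3,:3]
    p=p*[1,-1,-1];q=p@np.array(c["mtx"]).T;return q[:,:2]/q[:,2:]
def box2w(b,P):
    x,y,t=b[:3];P=np.atleast_2d(np.array(P,float));c,s=np.cos(t),np.sin(t)
    return P@np.array([[c,s,0],[-s,c,0],[0,0,1]])+[x,y,0]
E
cat >fit.py <<'E'
from workcell import r
from h import *
C={n:r.camera_params(n) for n in("scene","side")}
L=lambda u,v:(u*145/400+210,v*145/400+165)
S=lambda u,v:((u-400)*155/400+210,v*155/400+165)
# order: (-x,+y),(+x,+y),(-x,-y),(+x,-y)
ls=np.array([L(203,20),L(370,87),L(24,307),L(211,397)])
ss=np.array([S(424,91),S(560,20),S(625,319),S(770,222)])
def pts(d):
    return [[-.1+d,.2-d,.06],[.1-d,.2-d,.06],[-.1+d,-.17+d,.06],[.1-d,-.17+d,.06]]
def f(v):
    P=box2w(v,pts(v[3]));return np.r_[(proj(C["scene"],P)-ls).ravel(),(proj(C["side"],P)-ss).ravel()]
o=least_squares(f,[.6,0,0,.01]);print(o.x,np.round(o.fun,1))
b=o.x
for nm,l,s,g in [("tip",L(168,115),S(518,147),[-.05,.06,.08]),("knob",L(200,190),S(600,148),[0,0,.09]),
   ("bar",L(136,297),S(682,222),[0,-.125,.1])]:
    q=least_squares(lambda p:np.r_[(proj(C["scene"],box2w(b,p))-l).ravel(),(proj(C["side"],box2w(b,p))-s).ravel()],g)
    print(nm,q.x,np.round(q.fun,1))
for a in np.arange(.5,1.4,.1):
    P=box2w(b,[-.088*np.sin(a),.088*np.cos(a),.09]);u=proj(C["scene"],P)[0];v=proj(C["side"],P)[0]
    print(round(a,1),np.round(((u-[210,165])*400/145)),np.round((v-[210,165])*400/155+[400,0]))
print("joint axes yaw",b[2])
E
python3 fit.py
```

```text
[ 0.55395137 -0.02394338  0.15402346  0.01047656] [ 0.2 -0.1 -0.9 -0.9  0.1  0.1 -0.7  0.3  0.4 -0.6  0.1 -0.9  0.2  0.1
  0.3 -0.1]
tip [-0.06172864  0.05688235  0.07838489] [-0.3  1.5 -1.  -1.2]
knob [ 0.00120618 -0.00014342  0.08279917] [-0.1  0.4 -0.3 -0.3]
bar [ 0.00256754 -0.12295051  0.09643947] [-0.3  1.1 -0.8 -0.8]
0.5 [195. 104.] [519. 115.]
0.6 [186. 105.] [516. 122.]
0.7 [177. 106.] [513. 128.]
0.8 [168. 108.] [511. 135.]
0.9 [159. 111.] [510. 142.]
1.0 [150. 115.] [510. 148.]
1.1 [142. 119.] [511. 155.]
1.2 [135. 125.] [512. 162.]
1.3 [128. 130.] [515. 169.]
joint axes yaw 0.1540234581844588
```

```bash
cat >>h.py <<'E'
B=[0.55395,-0.02394,0.15402]
def rel(pt,yaw,s):
    "shift in tool axes to bring TCP to box point (z world), tool y to box yaw"
    Rt=R.from_quat(s["tool_rot"]);M=Rt.as_matrix()
    d=M.T@(box2w(B,pt)[0]-s["ee_pos"])
    now=np.arctan2(M[1,1],M[0,1]);tw=-(yaw+B[2]-now)
    return np.round(np.r_[d,tw],4)
def inbox(p):
    return box2w([0,0,-B[2]],np.array(p)-[B[0],B[1],0])[0]
E
python3 - <<'E'
from workcell import r
from h import *
s=r.state();a=.83
print(rel([-.06*np.sin(a),.06*np.cos(a),.13],a,s))
C=r.camera_params("scene");D=r.camera_params("side")
for nm,l,t in [("vase",(319,150),(211,170)),("mug",(255,340),(370,285))]:
    q=least_squares(lambda p:np.r_[(proj(C,p)-l).ravel(),(proj(D,p)-t).ravel()],[.6,0,.05]);print(nm,q.x,inbox(q.x))
E
```

```text
[-0.4564 -0.4107  0.0546  0.167 ]
vase [0.46464663 0.29170068 0.03748151] [-0.03982323  0.32560443  0.03748151]
mug [ 0.65005185 -0.26279941  0.05146109] [ 0.05832038 -0.25077503  0.05146109]
```

Request:
{"name": "move_arm", "arguments": {
  "targets": [-0.02,-0.018,0,0.01,0.5,-0.05,-0.045,0,0.02,0.5,-0.08,-0.072,0,0.03,0.5,-0.115,-0.103,0,0.05,0.5,-0.15,-0.135,0,0.06,0.5,-0.185,-0.167,0,0.07,0.5,-0.22,-0.198,0,0.08,0.5,-0.255,-0.23,0,0.1,0.5,-0.29,-0.261,0,0.11,0.5,-0.325,-0.293,0,0.12,0.5,-0.36,-0.324,0,0.14,0.5,-0.395,-0.356,0.005,0.15,0.5,-0.425,-0.383,0.02,0.16,0.5,-0.445,-0.4,0.035,0.167,0.5,-0.456,-0.411,0.045,0.167,0.5,-0.456,-0.411,0.05,0.167,0.5,-0.456,-0.411,0.05,0.167,0.5,-0.456,-0.411,0.05,0.167,0.5]
}}

```text
time_s: 1.9
ee_pos: [0.5035, 0.0109, 0.135]
tool_rot: [0.288, 0.958, 0.0, -0.0]
ft_force: [-0.3, -0.8, 0.1]
opening: 0.0437
grip_force: 0.0
```

```bash
python3 - <<'E'
from workcell import r
from h import *
import cv2
s=r.state();a=.83
print(s["time_s"],rel([-.06*np.sin(a),.06*np.cos(a),.069],a,s),s["ft_force"],s["opening"])
cv2.imwrite("pics/w1.png",cv2.cvtColor(r.snapshot("wrist"),cv2.COLOR_RGB2BGR))
E
```

```text
1.9 [-0.0013 -0.0011  0.066   0.0016] [-0.27673632 -0.75802542  0.13823846] 0.04366827898827782
```

View pics/w1.png

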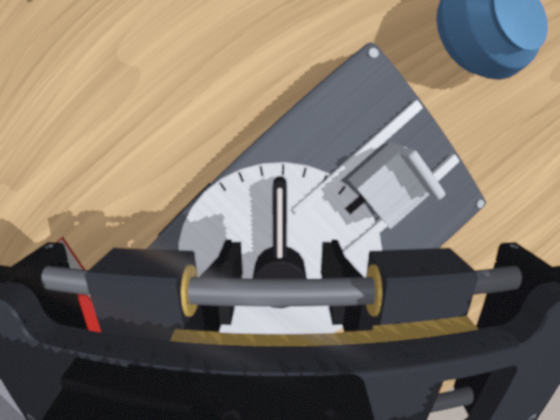

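The wrist view shows the pointer centred and upright from (280,260) to (280,180). The broad mark is at about (352,205) and the lock at (395,185). The screws at (373,52) and (481,203) give a check on the box pose.

```bash
cat >>h.py <<'E'
def wproj(c,s,P):
    T=np.eye(4);T[:3,:3]=R.from_quat(s["tool_rot"]).as_matrix();T[:3,3]=s["ee_pos"]
    E=T@np.array(c["hand_eye"]);p=((np.atleast_2d(P)-E[:3,3])@E[:3,:3])*[1,-1,-1]
    K=np.array(c["mtx"]);rho=np.hypot(p[:,0],p[:,1]);th=np.arctan2(rho,p[:,2])
    return K[:2,2]+K[0,0]*(th/rho)[:,None]*p[:,:2]
E
python3 - <<'E'
from workcell import r
from h import *
s=r.state();c=r.camera_params("wrist")
d=.0105
names=dict(screwL=[-.1+d,.2-d,.06],screwR=[.1-d,.2-d,.06],mark=[0,.09,.061],ridge=[0,.154,.119],tip=[-.088*np.sin(.83),.088*np.cos(.83),.09],tip7=[-.088*np.sin(.7),.088*np.cos(.7),.09])
for k,v in names.items(): print(k,np.round(wproj(c,s,box2w(B,v))[0],1))
E
```

```text
screwL [373.5  52.4]
screwR [478.8 201.6]
mark [354.6 202.3]
ridge [435.9 167.4]
tip [280.3 178.4]
tip7 [295.1 179.4]
```

The prediction and the picture agree to about 2 px. Descend and grip the pointer.

Request:
{"name": "move_arm", "arguments": {
  "targets": [-0.001,-0.001,0.015,0,0.5,-0.001,-0.001,0.035,0,0.5,-0.001,-0.001,0.05,0,0.5,-0.001,-0.001,0.06,0,0.5,-0.001,-0.001,0.064,0,0.5,-0.001,-0.001,0.065,0,0.6,-0.001,-0.001,0.065,0,0.7,-0.001,-0.001,0.065,0,0.8,-0.001,-0.001,0.065,0,0.9,-0.001,-0.001,0.065,0,1,-0.001,-0.001,0.065,0,1,-0.001,-0.001,0.065,0,1]
}}

```text
time_s: 3.15
ee_pos: [0.5039, 0.0082, 0.0698]
tool_rot: [0.289, 0.957, 0.0, 0.0]
ft_force: [-0.3, 0.7, -0.1]
opening: 0.0018
grip_force: 0.0
```

```bash
python3 - <<'E'
from workcell import r
from h import *
s=r.state();a=.83
print(s["opening"],s["grip_force"],s["ft_force"])
p=inbox(s["ee_pos"]);r0=np.hypot(p[0],p[1]);a0=np.arctan2(-p[0],p[1]);print("radius, angle",r0,a0, rel([0,0,0],a,s))
M=R.from_quat(s["tool_rot"]).as_matrix()
for k in np.arange(0,19):
    a=a0*(1-k/18)
    q=box2w(B,[-r0*np.sin(a),r0*np.cos(a),p[2]])[0];print(np.round(np.r_[(M.T@(q-s["ee_pos"]))[:2],a0-a],3).tolist())
E
```

```text
0.0017591024131362527 0.0 [-0.25685608  0.6809127  -0.11333472]
radius, angle 0.05946495534205786 0.8450493126035903 [-0.0595  0.0009  0.0698  0.    ]
[0.0, 0.0, 0.0]
[-0.0, 0.003, 0.047]
[-0.0, 0.006, 0.094]
[-0.0, 0.008, 0.141]
[-0.001, 0.011, 0.188]
[-0.001, 0.014, 0.235]
[-0.002, 0.017, 0.282]
[-0.003, 0.019, 0.329]
[-0.004, 0.022, 0.376]
[-0.005, 0.024, 0.423]
[-0.006, 0.027, 0.469]
[-0.007, 0.029, 0.516]
[-0.009, 0.032, 0.563]
[-0.01, 0.034, 0.61]
[-0.012, 0.037, 0.657]
[-0.014, 0.039, 0.704]
[-0.015, 0.041, 0.751]
[-0.017, 0.043, 0.798]
[-0.019, 0.045, 0.845]
```

```bash
python3 - <<'E'
from workcell import r
import cv2,numpy as np
s=r.state()
w=cv2.cvtColor(r.snapshot("wrist"),cv2.COLOR_RGB2BGR)
a=cv2.cvtColor(r.snapshot("scene"),cv2.COLOR_RGB2BGR)[165:320,210:355]
c=np.zeros((420,800,3),np.uint8);c[:,:420]=w[:,70:490];c[:406,420:]=cv2.convertScaleAbs(cv2.resize(a,(380,406),interpolation=cv2.INTER_CUBIC),alpha=1.5)
cv2.imwrite("pics/w2.png",c)
E
```

```text
(no output)
```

View pics/w2.png

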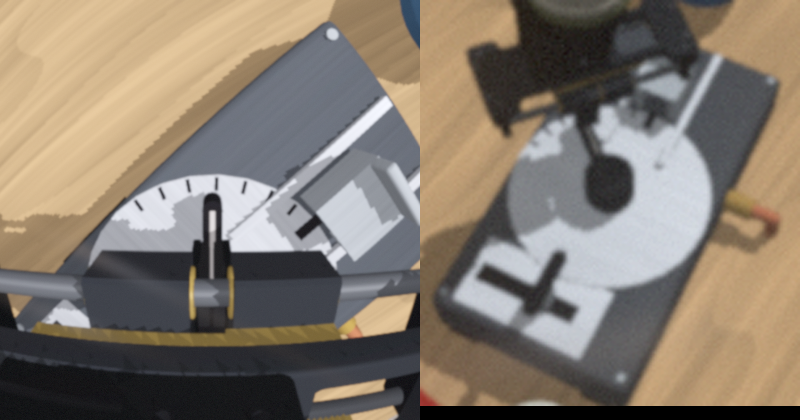

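```bash
python3 - <<'E'
from workcell import r
import cv2,numpy as np
from h import *
s=r.state();c=r.camera_params("wrist");print(s["opening"],s["grip_force"])
M=R.from_quat(s["tool_rot"]).as_matrix()
for q in ([0,.006,-.019],[0,.021,-.019],[0.0095,.006,0],[0.0095,.0,0],[0.028,0,-.02],[0.0095,.015,-.02],[0.0095,.021,-.03]): print(q,np.round(wproj(c,s,s["ee_pos"]+M@np.array(q))[0]))
w=cv2.imread("pics/w2.png")[170:340,120:300]
cv2.imwrite("pics/w2z.png",cv2.convertScaleAbs(cv2.resize(w,None,fx=3.5,fy=3.5,interpolation=cv2.INTER_CUBIC),alpha=2.2))
E
```

```text
0.0006499564871953587 0.0
[0, 0.006, -0.019] [292. 243.]
[0, 0.021, -0.019] [316. 243.]
[0.0095, 0.006, 0] [291. 218.]
[0.0095, 0.0, 0] [282. 218.]
[0.028, 0, -0.02] [282. 199.]
[0.0095, 0.015, -0.02] [307. 229.]
[0.0095, 0.021, -0.03] [319. 235.]
```

View pics/w2z.png

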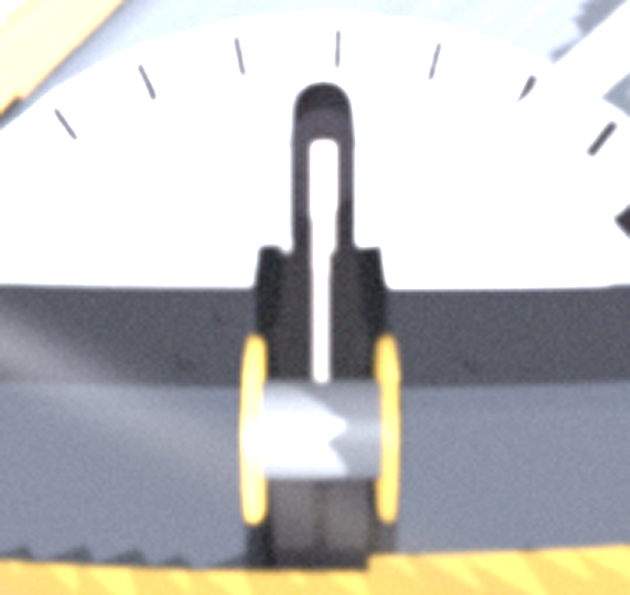

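```bash
python3 - <<'E'
from workcell import r
import cv2,numpy as np
from h import *
s=r.state();print(r.tcp_to_grasp,s["opening"])
M=R.from_quat(s["tool_rot"]).as_matrix();o=[]
for n in("scene","side"):
    c=r.camera_params(n);w=cv2.cvtColor(r.snapshot(n),cv2.COLOR_RGB2BGR)
    P=np.array([s["ee_pos"]+M@np.array([0,0,-z]) for z in(0,.019,.07)])
    uv=proj(c,P);m=uv[0]-[35,45];m=m.astype(int)
    k=w[m[1]:m[1]+80,m[0]:m[0]+70];k=cv2.convertScaleAbs(cv2.resize(k,None,fx=5.7,fy=5.7,interpolation=cv2.INTER_CUBIC),alpha=2.)
    for q in (uv-m+.5)*5.7: cv2.circle(k,tuple(int(x) for x in q),3,(0,0,255),-1)
    for rr in(.03,.06,.088):
        q=proj(c,box2w(B,[-rr*np.sin(.83),rr*np.cos(.83),.09]))[0];q=(q-m+.5)*5.7;cv2.circle(k,tuple(int(x) for x in q),3,(0,255,0),-1)
    o.append(k)
cv2.imwrite("pics/z3.png",np.hstack(o))
E
```

```text
0.0187 0.0006499564871953587
```

View pics/z3.png

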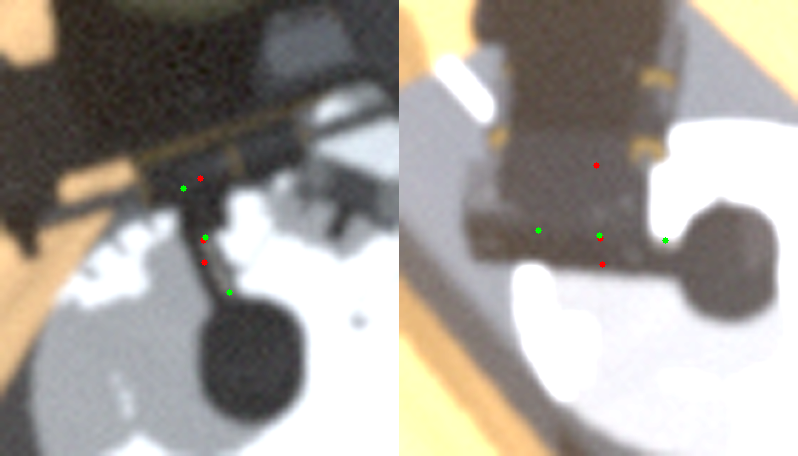

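The fingertips appear to end above the pointer, higher than the stated TCP suggests. I'll reopen and go down in small steps, watching the force.

Request:
{"name": "move_arm", "arguments": {
  "targets": [0,0,0,0,0.6,0,0,0,0,0.6,0,0,0,0,0.6,0,0,0.002,0,0.6,0,0,0.004,0,0.6,0,0,0.005,0,0.6,0,0,0.005,0,0.6]
}}

```text
time_s: 4.05
ee_pos: [0.5037, 0.0082, 0.0645]
tool_rot: [0.289, 0.957, -0.0, -0.0]
ft_force: [-0.5, 0.7, -0.6]
opening: 0.0342
grip_force: 0.0
```

Request:
{"name": "move_arm", "arguments": {
  "targets": [0,0,0.001,0,0.6,0,0,0.002,0,0.6,0,0,0.003,0,0.6,0,0,0.003,0,0.6]
}}

```text
time_s: 4.45
ee_pos: [0.5038, 0.0082, 0.0616]
tool_rot: [0.289, 0.957, -0.0, -0.0]
ft_force: [-1.2, 0.1, 0.9]
opening: 0.0348
grip_force: 0.0
```

Request:
{"name": "move_arm", "arguments": {
  "targets": [0,0,0.001,0,0.6,0,0,0.002,0,0.6,0,0,0.003,0,0.6,0,0,0.003,0,0.6]
}}

```text
time_s: 4.85
ee_pos: [0.5038, 0.0082, 0.0586]
tool_rot: [0.289, 0.957, -0.0, -0.0]
ft_force: [0.3, 0.6, -0.0]
opening: 0.0353
grip_force: 0.0
```

No contact below the box's top surface height, so the real tips do sit higher. I'll continue.

Request:
{"name": "move_arm", "arguments": {
  "targets": [0,0,0.001,0,0.6,0,0,0.002,0,0.6,0,0,0.003,0,0.6,0,0,0.004,0,0.6,0,0,0.005,0,0.6,0,0,0.005,0,0.6]
}}

```text
time_s: 5.45
ee_pos: [0.5038, 0.0082, 0.0536]
tool_rot: [0.289, 0.957, 0.0, -0.0]
ft_force: [0.7, -0.1, -0.2]
opening: 0.0351
grip_force: 0.0
```

Request:
{"name": "move_arm", "arguments": {
  "targets": [0,0,0.001,0,0.6,0,0,0.002,0,0.6,0,0,0.003,0,0.6,0,0,0.004,0,0.6,0,0,0.004,0,0.6]
}}

```text
time_s: 5.95
ee_pos: [0.5038, 0.0082, 0.0496]
tool_rot: [0.289, 0.957, -0.0, -0.0]
ft_force: [-0.7, 0.7, 0.3]
opening: 0.035
grip_force: 0.0
```

```bash
python3 - <<'E'
from workcell import r
import cv2,numpy as np
w=cv2.cvtColor(r.snapshot("wrist"),cv2.COLOR_RGB2BGR)[150:330,180:390]
cv2.imwrite("pics/w4.png",cv2.convertScaleAbs(cv2.resize(w,None,fx=3,fy=3,interpolation=cv2.INTER_CUBIC),alpha=2.))
E
```

```text
(no output)
```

View pics/w4.png

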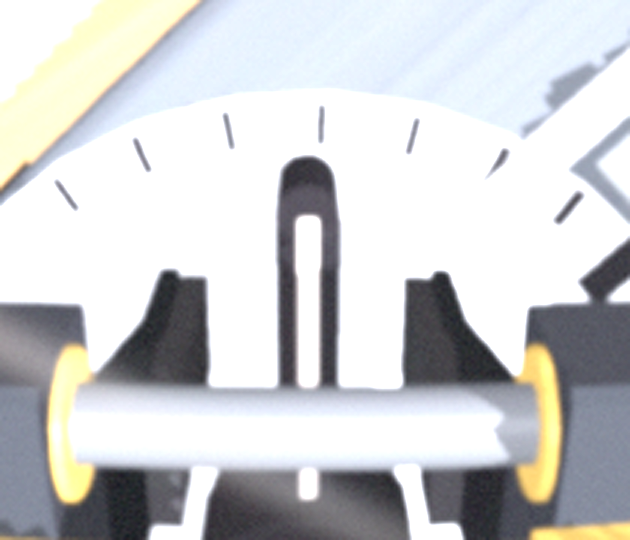

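The opening in the image puts the real tips roughly 40 mm behind the stated TCP, so about z 0.09 now. The pointer is well centred between the fingers. I'll shift out 6 mm to clear the hub, lower 14 mm and close.

Request:
{"name": "move_arm", "arguments": {
  "targets": [0.003,0,0,0,0.6,0.006,0,0,0,0.6,0.006,0,0.002,0,0.6,0.006,0,0.004,0,0.6,0.006,0,0.006,0,0.6,0.006,0,0.007,0,0.6,0.006,0,0.007,0,0.6]
}}

```text
time_s: 6.7
ee_pos: [0.4988, 0.0114, 0.0425]
tool_rot: [0.289, 0.957, -0.0, -0.0]
ft_force: [0.1, 0.4, 0.5]
opening: 0.0352
grip_force: 0.0
```

Request:
{"name": "move_arm", "arguments": {
  "targets": [0,0,0.002,0,0.6,0,0,0.004,0,0.6,0,0,0.006,0,0.6,0,0,0.007,0,0.6,0,0,0.007,0,0.7,0,0,0.007,0,0.8,0,0,0.007,0,0.85,0,0,0.007,0,0.9,0,0,0.007,0,0.95,0,0,0.007,0,0.95,0,0,0.007,0,0.95]
}}

```text
time_s: 7.8
ee_pos: [0.4991, 0.0117, 0.0358]
tool_rot: [0.289, 0.957, 0.0, 0.0]
ft_force: [0.1, 1.1, 0.9]
opening: 0.0118
grip_force: 30.0
```

The pointer is gripped at 11.8 mm opening. Next, the arc.

```bash
cat >arc.py <<'E'
from workcell import r
from h import *
import sys
s=r.state();M=R.from_quat(s["tool_rot"]).as_matrix();p=inbox(s["ee_pos"]);r0=np.hypot(p[0],p[1]);a0=np.arctan2(-p[0],p[1])
print("r",r0,"a pos",a0,"a yaw",np.arctan2(M[1,1],M[0,1])-B[2],s["opening"],s["grip_force"],s["ft_force"])
end=float(sys.argv[1]);n=int(sys.argv[2])
for k in range(1,n+1):
    a=a0+(end-a0)*k/n;q=box2w(B,[-r0*np.sin(a),r0*np.cos(a),p[2]])[0]
    print(np.round(np.r_[(M.T@(q-s["ee_pos"]))[:2],0,a0-a],4).tolist())
E
python3 arc.py 0.06 18
```

```text
r 0.06543884843397944 a pos 0.8410356666894526 a yaw 0.830211253948733 0.01181664540651227 30.00145733356476 [0.09751397 1.12628714 0.88189508]
[-0.0, 0.0028, 0.0, 0.0434]
[-0.0002, 0.0057, 0.0, 0.0868]
[-0.0005, 0.0085, 0.0, 0.1302]
[-0.0009, 0.0113, 0.0, 0.1736]
[-0.0014, 0.0141, 0.0, 0.217]
[-0.002, 0.0169, 0.0, 0.2603]
[-0.0028, 0.0196, 0.0, 0.3037]
[-0.0037, 0.0223, 0.0, 0.3471]
[-0.0047, 0.025, 0.0, 0.3905]
[-0.0058, 0.0276, 0.0, 0.4339]
[-0.007, 0.0301, 0.0, 0.4773]
[-0.0083, 0.0326, 0.0, 0.5207]
[-0.0098, 0.0351, 0.0, 0.5641]
[-0.0113, 0.0375, 0.0, 0.6075]
[-0.0129, 0.0398, 0.0, 0.6509]
[-0.0147, 0.042, 0.0, 0.6943]
[-0.0165, 0.0442, 0.0, 0.7376]
[-0.0185, 0.0463, 0.0, 0.781]
```

Request:
{"name": "move_arm", "arguments": {
  "targets": [0,0.003,0,0.043,0.95,0,0.0057,0,0.087,0.95,-0.0005,0.0085,0,0.13,0.95,-0.001,0.0113,0,0.174,0.95,-0.0014,0.0141,0,0.217,0.95,-0.002,0.0169,0,0.26,0.95,-0.0028,0.0196,0,0.304,0.95,-0.0037,0.0223,0,0.347,0.95,-0.0047,0.025,0,0.39,0.95,-0.0058,0.0276,0,0.434,0.95,-0.007,0.03,0,0.477,0.95,-0.0083,0.0326,0,0.521,0.95,-0.0098,0.035,0,0.564,0.95,-0.0113,0.0375,0,0.607,0.95,-0.013,0.0398,0,0.65,0.95,-0.0147,0.042,0,0.694,0.95,-0.0165,0.0442,0,0.738,0.95,-0.0185,0.0463,0,0.77,0.95,-0.0185,0.0463,0,0.77,0.95]
}}

```text
time_s: 9.7
ee_pos: [0.5404, 0.0402, 0.0358]
tool_rot: [0.628, 0.778, 0.0, 0.0]
ft_force: [1.6, 1.3, 0.5]
opening: 0.0118
grip_force: 30.0
```

```bash
python3 arc.py 0.0 2;python3 - <<'E'
from workcell import r
import cv2,numpy as np
from h import *
s=r.state();c=r.camera_params("wrist")
w=cv2.cvtColor(r.snapshot("wrist"),cv2.COLOR_RGB2BGR)
cv2.imwrite("pics/w5full.png",w)
for k,v in dict(mark80=[0,.08,.061],mark95=[0,.095,.061],tip=[0,.088,.09],screwL=[-.0895,.1895,.06],screwR=[.0895,.1895,.06]).items(): print(k,wproj(c,s,box2w(B,v))[0])
w=w[20:290,150:420]
cv2.imwrite("pics/w5.png",cv2.convertScaleAbs(cv2.resize(w,(594,594),interpolation=cv2.INTER_CUBIC),alpha=1.4))
E
```

```text
r 0.06550961144780797 a pos 0.054125846477902695 a yaw 0.05949847098018246 0.011829553568976785 29.99608486890793 [1.63464352 1.28924236 0.45231621]
[-0.0, 0.0018, 0.0, 0.0271]
[-0.0001, 0.0035, 0.0, 0.0541]
mark80 [289.27648459 223.94617664]
mark95 [291.056852   198.74766008]
tip [291.90281835 228.5058958 ]
screwL [143.56248449  30.2287843 ]
screwR [452.33912486  53.03118209]
```

View pics/w5.png

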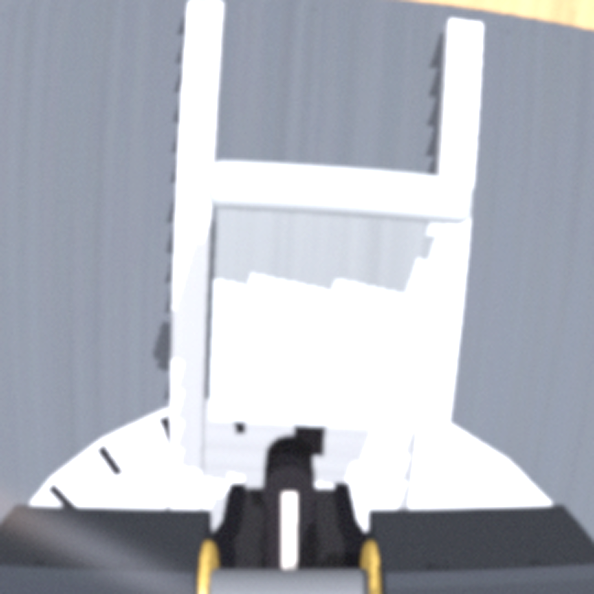

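The mark shows at zoom x 297–323, centre about 310, which matches the prediction. The pointer sits about 0.055 rad short, so I'll finish the swing gently and then release.

Request:
{"name": "move_arm", "arguments": {
  "targets": [0,0.001,0,0.014,0.95,0,0.0017,0,0.028,0.95,0,0.0025,0,0.042,0.95,0,0.0032,0,0.053,0.95,0,0.0033,0,0.055,0.95,0,0.0033,0,0.055,0.95,0,0.0033,0,0.055,0.95]
}}

```text
time_s: 10.45
ee_pos: [0.5434, 0.0407, 0.0358]
tool_rot: [0.649, 0.761, 0.0, 0.0]
ft_force: [2.5, 3.2, 0.9]
opening: 0.0118
grip_force: 30.0
```

```bash
python3 arc.py 0.0 1
```

```text
r 0.0655063765927054 a pos 0.007742047911424294 a yaw 0.005197996597319066 0.01182816928314702 30.027023255825043 [2.49459687 3.20781295 0.89154822]
[-0.0, 0.0005, 0.0, 0.0077]
```

The angle is within about 0.006 rad, just short of the mark. Release, lift, and move beyond the lock.

Request:
{"name": "move_arm", "arguments": {
  "targets": [0,0,0,0,0.8,0,0,0,0,0.7,0,0,0,0,0.6,0,0,0,0,0.6,0,0,-0.01,0,0.6,0,0,-0.03,0,0.6,0,0,-0.055,0,0.6,0,0,-0.08,0,0.8,0.02,0,-0.085,0,1,0.05,0,-0.085,0,1,0.08,0,-0.085,0,1,0.105,0,-0.085,0,1,0.115,0,-0.08,0,1,0.115,0,-0.06,0,1,0.115,0,-0.06,0,1]
}}

```text
time_s: 11.95
ee_pos: [0.5236, 0.1529, 0.0939]
tool_rot: [0.649, 0.761, -0.002, -0.001]
ft_force: [-0.8, -0.4, 0.0]
opening: 0.0007
grip_force: 0.0
```

```bash
python3 - <<'E'
from workcell import r
import cv2
from h import *
s=r.state();print(s["opening"],s["ft_force"],inbox(s["ee_pos"]),rel([0,.18,.05],0,s))
c=r.camera_params("scene");P=proj(c,box2w(B,[[0,.088,.09],[0,.024,.09]]));print(P)
w=cv2.cvtColor(r.snapshot("side"),cv2.COLOR_RGB2BGR)
cv2.imwrite("pics/s6.png",w)
E
```

```text
0.0006934339489168713 [-0.77559033 -0.38389195  0.01381386] [-0.00282892  0.17942161  0.09386141] [0.0006 0.003  0.0439 0.0048]
[[297.35389595 205.60803105]
 [286.30852941 225.01402373]]
```

Request:
{"name": "move_arm", "arguments": {
  "targets": [0.003,0.003,0.01,0.005,1,0.003,0.003,0.025,0.005,1,0.003,0.003,0.036,0.005,1,0.003,0.003,0.043,0.005,1,0.003,0.003,0.044,0.005,1]
}}

```text
time_s: 12.5
ee_pos: [0.5271, 0.1571, 0.051]
tool_rot: [0.651, 0.759, -0.001, -0.0]
ft_force: [-0.3, 0.4, -0.3]
opening: 0.0005
grip_force: 0.0
```

Request:
{"name": "move_arm", "arguments": {
  "targets": [-0.004,0,0,0,1,-0.008,0,0,0,1,-0.012,0,0,0,1,-0.016,0,0,0,1,-0.02,0,0,0,1,-0.024,0,0,0,1,-0.028,0,0,0,1,-0.03,0,0,0,1,-0.03,0,0,0,1]
}}

```text
time_s: 13.4
ee_pos: [0.5321, 0.1276, 0.0518]
tool_rot: [0.651, 0.759, 0.0, 0.0]
ft_force: [-0.4, 0.3, 1.2]
opening: 0.0003
grip_force: 0.2
```

Request:
{"name": "move_arm", "arguments": {
  "targets": [-0.004,0,0,0,1,-0.008,0,0,0,1,-0.012,0,0,0,1,-0.016,0,0,0,1,-0.02,0,0,0,1]
}}

```text
time_s: 13.9
ee_pos: [0.5353, 0.1078, 0.0518]
tool_rot: [0.651, 0.759, 0.0, 0.0]
ft_force: [0.0, 2.6, 1.2]
opening: 0.0003
grip_force: 1.3
```

```bash
python3 - <<'E'
from workcell import r
from h import *
s=r.state();print(s["time_s"],s["ft_force"],inbox(s["ee_pos"]))
E
```

```text
13.9 [0.02176821 2.55735034 1.23080727] [0.00174728 0.13300661 0.0517697 ]
```

It is pushing with about 2.6 N, as expected.

Request:
{"name": "move_arm", "arguments": {
  "targets": [-0.004,0,0,0,1,-0.008,0,0,0,1,-0.011,0,0,0,1,-0.014,0,0,0,1,-0.016,0,0,0,1,-0.018,0,0,0,1]
}}

```text
time_s: 14.5
ee_pos: [0.538, 0.0903, 0.0518]
tool_rot: [0.651, 0.759, 0.0, 0.0]
ft_force: [1.4, 2.4, 2.1]
opening: 0.0005
grip_force: 1.3
```

Request:
{"name": "move_arm", "arguments": {
  "targets": [-0.001,0,0,0,1,-0.002,0,0,0,1,-0.003,0,0,0,1]
}}

```text
time_s: 14.8
ee_pos: [0.5383, 0.0882, 0.0518]
tool_rot: [0.65, 0.76, 0.0, -0.0]
ft_force: [-0.4, 6.5, 1.6]
opening: 0.0001
grip_force: 3.5
```

Request:
{"name": "move_arm", "arguments": {
  "targets": [-0.001,0,0,0,1,-0.002,0,0,0,1,-0.002,0,0,0,1]
}}

```text
time_s: 15.1
ee_pos: [0.5383, 0.0881, 0.0518]
tool_rot: [0.65, 0.76, 0.001, -0.001]
ft_force: [-0.5, 10.9, 2.1]
opening: 0.0006
grip_force: 5.2
```

```bash
python3 - <<'E'
from workcell import r
from h import *
s=r.state();print(s["ft_force"],inbox(s["ee_pos"]))
E
```

```text
[-0.51438746 10.93691217  2.10002326] [0.00172551 0.11314957 0.0518377 ]
```

The lock met a hard stop at the expected place, y 0.113 against a predicted 0.1125. Back off, lift over and go to the rear side of the igniter.

Request:
{"name": "move_arm", "arguments": {
  "targets": [0.01,0,0,0,1,0.02,0,-0.005,0,1,0.02,0,-0.03,0,1,0.02,0,-0.06,0,1,0.02,0,-0.085,0,1,0,0.005,-0.09,0,1,-0.03,0.01,-0.09,0,1,-0.065,0.02,-0.09,0,1,-0.1,0.025,-0.09,0,1,-0.135,0.03,-0.09,0,1,-0.17,0.035,-0.09,0,1,-0.2,0.04,-0.09,0,1,-0.22,0.04,-0.09,0,1,-0.23,0.04,-0.08,0,1,-0.23,0.04,-0.07,0,1,-0.23,0.04,-0.07,0,1]
}}

```text
time_s: 16.7
ee_pos: [0.6123, -0.134, 0.1194]
tool_rot: [0.65, 0.76, -0.001, -0.002]
ft_force: [-0.3, 0.6, 0.4]
opening: 0.0005
grip_force: 0.0
```

```bash
python3 - <<'E'
from workcell import r
import cv2,numpy as np
from h import *
s=r.state();print(s["ft_force"],inbox(s["ee_pos"]),rel([.04,-.125,.035],0,s))
o=[]
for n,y,x in(("scene",165,210),("side",165,210)):
    w=cv2.cvtColor(r.snapshot(n),cv2.COLOR_RGB2BGR)[y:y+150,x:x+150]
    o.append(cv2.convertScaleAbs(cv2.resize(w,(400,400),interpolation=cv2.INTER_CUBIC),alpha=1.4))
cv2.imwrite("pics/z7.png",np.hstack(o))
E
```

```text
[-0.31249676  0.57167192  0.40607998] [ 0.04073212 -0.11767765  0.11941645] [-0.0074 -0.0005  0.0844  0.0011]
```

View pics/z7.png

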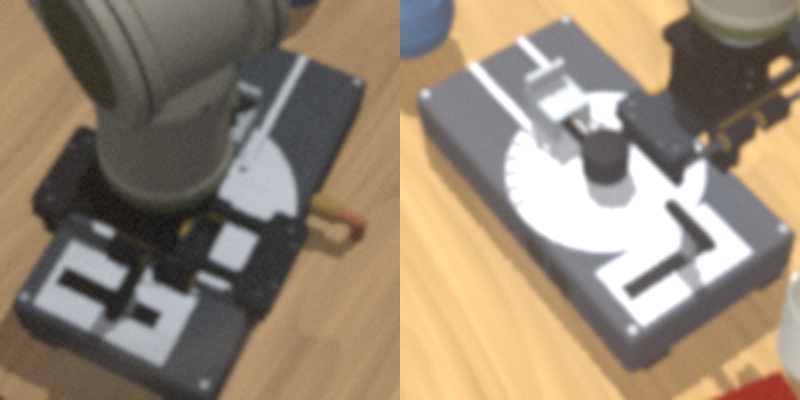

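The lock now straddles the pointer, at side crop (560,110). The fingers hover at the +x side of the igniter bar. Descend.

Request:
{"name": "move_arm", "arguments": {
  "targets": [-0.003,0,0.015,0,1,-0.006,0,0.035,0,1,-0.006,0,0.055,0,1,-0.006,0,0.068,0,1,-0.006,0,0.075,0,1,-0.006,0,0.08,0,1,-0.006,0,0.082,0,1,-0.006,0,0.083,0,1]
}}

```text
time_s: 17.6
ee_pos: [0.6147, -0.1417, 0.0391]
tool_rot: [0.651, 0.759, 0.0, 0.0]
ft_force: [0.4, 0.7, -0.3]
opening: 0.0005
grip_force: 0.0
```

Request:
{"name": "move_arm", "arguments": {
  "targets": [0,-0.004,0,0,1,0,-0.008,0,0,1,0,-0.012,0,0,1,0,-0.016,0,0,1,0,-0.02,0,0,1,0,-0.024,0,0,1,0,-0.027,0,0,1,0,-0.03,0,0,1]
}}

```text
time_s: 18.4
ee_pos: [0.5853, -0.1462, 0.0391]
tool_rot: [0.651, 0.76, 0.0, 0.001]
ft_force: [3.8, 0.4, 0.5]
opening: 0.0007
grip_force: 1.9
```

```bash
python3 - <<'E'
from workcell import r
from h import *
s=r.state();print(s["ft_force"],inbox(s["ee_pos"]))
E
```

```text
[3.81727252 0.4471556  0.48603716] [ 0.01221072 -0.12565751  0.03910691]
```

Request:
{"name": "move_arm", "arguments": {
  "targets": [0,-0.004,0.001,0,1,0,-0.008,0.002,0,1,0,-0.012,0.004,0,1,0,-0.016,0.005,0,1,0,-0.02,0.005,0,1,0,-0.024,0.005,0,1,0,-0.028,0.005,0,1,0,-0.032,0.005,0,1,0,-0.035,0.005,0,1]
}}

```text
time_s: 19.3
ee_pos: [0.5528, -0.151, 0.0347]
tool_rot: [0.65, 0.76, 0.002, 0.002]
ft_force: [12.9, 2.4, 1.2]
opening: 0.0003
grip_force: 5.1
```

Request:
{"name": "move_arm", "arguments": {
  "targets": [0,-0.002,0,0,1,0,-0.004,0,0,1,0,-0.005,0,0,1,0,-0.005,0,0,1]
}}

```text
time_s: 19.7
ee_pos: [0.548, -0.1517, 0.0348]
tool_rot: [0.65, 0.76, 0.002, 0.002]
ft_force: [11.4, 1.7, 1.6]
opening: 0.0005
grip_force: 5.1
```

Request:
{"name": "move_arm", "arguments": {
  "targets": [0,-0.002,0,0,1,0,-0.004,0,0,1,0,-0.005,0,0,1,0,-0.005,0,0,1]
}}

```text
time_s: 20.1
ee_pos: [0.5464, -0.152, 0.0362]
tool_rot: [0.65, 0.76, 0.004, 0.005]
ft_force: [20.2, 2.7, 3.6]
opening: 0.0004
grip_force: 8.5
```

Request:
{"name": "move_arm", "arguments": {
  "targets": [0,-0.001,0,0,1,0,-0.003,0,0,1,0,-0.004,0,0,1,0,-0.004,0,0,1]
}}

```text
time_s: 20.5
ee_pos: [0.5452, -0.1522, 0.0374]
tool_rot: [0.649, 0.76, 0.005, 0.007]
ft_force: [27.1, 3.2, 4.4]
opening: 0.0006
grip_force: 11.5
```

```bash
python3 - <<'E'
from workcell import r
from h import *
s=r.state();print(s["ft_force"],inbox(s["ee_pos"]))
E
```

```text
[27.09268326  3.15089684  4.44830811] [-0.02831199 -0.1254297   0.03739094]
```

The stop is reached: force climbs to 27 N with barely any travel. Now ease it back at about 2.4 mm per row.

Request:
{"name": "move_arm", "arguments": {
  "targets": [0,0.003,0,0,1,0,0.006,0,0,1,0,0.008,0,0,1,0,0.0104,0,0,1,0,0.0128,0,0,1,0,0.0152,0,0,1,0,0.0176,0,0,1,0,0.02,0,0,1,0,0.0224,0,0,1,0,0.0248,0,0,1,0,0.0272,0,0,1,0,0.0296,0,0,1,0,0.032,0,0,1,0,0.0344,0,0,1,0,0.0368,0,0,1,0,0.0392,0,0,1,0,0.0416,0,0,1,0,0.044,0,0,1,0,0.0464,0,0,1,0,0.0488,0,0,1]
}}

```text
time_s: 22.5
ee_pos: [0.5846, -0.1464, 0.0337]
tool_rot: [0.651, 0.759, -0.0, -0.0]
ft_force: [3.1, 0.0, 3.7]
opening: 0.0004
grip_force: 2.2
```

Request:
{"name": "move_arm", "arguments": {
  "targets": [0,0.0024,0,0,1,0,0.0048,0,0,1,0,0.0072,0,0,1,0,0.0096,0,0,1,0,0.012,0,0,1,0,0.0144,0,0,1,0,0.018,0,0,1,0,0.022,0,0,1,0,0.026,0,0,1]
}}

```text
time_s: 23.4
ee_pos: [0.6104, -0.1422, 0.0336]
tool_rot: [0.651, 0.759, -0.0, -0.0]
ft_force: [-0.3, 0.1, 0.2]
opening: 0.0007
grip_force: 0.0
```

```bash
python3 - <<'E'
from workcell import r
from h import *
s=r.state();print(s["ft_force"],inbox(s["ee_pos"]))
E
```

```text
[-0.27720618  0.13675812  0.24507433] [ 0.03765938 -0.12553792  0.03359684]
```

Request:
{"name": "move_arm", "arguments": {
  "targets": [0,0.003,-0.01,0,1,0,0.003,-0.03,0,1,0,0.003,-0.06,0,1,0,0.003,-0.09,0,1,0,0.003,-0.12,0,1,0,0.003,-0.13,0,1,0,0.003,-0.13,0,1]
}}

```text
time_s: 24.1
ee_pos: [0.6142, -0.1422, 0.1657]
tool_rot: [0.651, 0.759, 0.001, 0.001]
ft_force: [-0.3, 0.6, -0.3]
opening: 0.0005
grip_force: 0.0
```

```bash
python3 -c "
from workcell import r
s=r.state();print(s['time_s'],s['ft_force'],s['ee_pos']);print(r.close_job())"
```

```text
24.1 [-0.34189426  0.60745433 -0.30208587] [ 0.61416793 -0.14216488  0.16568016]
the job is handed in; nothing more can be done
None
```

The job is handed in at 24.1 s: the pointer is on the mark (about 0.006 rad short, not past it), the lock is home against its stop, and the igniter was pulled to its stop and eased back over about 2 s; I took no final picture, and no verdict came back.

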